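# Reset the plate station's sliding stop to its index

## Task

Get the plate station ready for the next carrier. Before you move its sliding stop, lift the petri dish off the deck, carry it level to the green bench mat and lay it there, and loosen the stop's clamp by swinging its red-ball lever right out. Then slide the stop along its rail until the black pointer is lined up with the red index clip, and swing the lever fully back so that the stop is clamped there; leave the other things on the bench where they are.

Things in the scene. Friction and masses are not known exactly. Their poses are not given: they have to be found in the camera images.
- station: Plate station, fixed: deck 200x270x12 mm. Origin on the bench; x away from the robot, y along the rail, z up. Deck x -105..95, y -135..135 mm. Rail along y at x -62, top z 28. Fixed fence at the -y end (face y -125, x -38..90, up to z 38); low black side guide at x 85..93, up to z 20. White scale on the front (-x) edge.
- stop_slide (a joint): Travel of the sliding stop in m, 0..0.14: 0 = open (station's +y end), growing as it moves along the station's -y towards the fixed fence. Needs about 4 N when free; clamped, it does not move. The stop is a grey carriage (44x60 mm, top z 47 mm) on the rail with an upright aluminium fence plate across the deck.
- stop_top (a point): Point on the top edge of the stop's upright fence plate, near its middle, 58 mm above the bench. The plate is 12 mm thick (station y), 122 mm long (station x), and reaches from 15 to 58 mm above the bench; it can be pinched across its thickness from above. Moves with the stop.
- pointer (a point): Tip of the black pointer (a 3 mm blade down the carriage's front, with its tip over the scale), 17.5 mm above the bench; moves with the stop. Lined up when it has the same station y as index.
- index (a point): Tip of the red index clip (12 mm wide, a white hairline down its middle) on the deck's front edge, facing the pointer's track, 17.5 mm above the bench. Fixed during a run; its place along the scale varies. Its axes are parallel to the station's.
- clamp_lever (a joint): Angle of the clamp lever in rad, 0..1.4, counter-clockwise from above about lever_pivot. 0 = clamped, at its end stop, ball towards the station's +y (along the rail); 1.4 = free, ball swung out to the station's -x (robot's side). Stays where left. The brake grips below 0.47 rad; about 2 N at the ball when free, 4 N near 0.
- lever_ball (a point): Centre of the red ball (23 mm diameter) at the end of the steel clamp lever, 88 mm above the bench, 62 mm from the pivot; the lever's bar comes to it from the pivot, below it. Moves with lever and stop.
- lever_pivot (a point): Point on the vertical axis of the clamp lever at the height of the ball, over the middle of the carriage; moves with the stop.
- dish: Closed petri dish with pink medium, 58 mm diameter, 14 mm high, 60 g, lying on the station's deck in the stop's way. Origin: centre of its underside.
- dish_mat: Green silicone bench mat 150 (x) x 110 (y) x 2 mm, fixed flat on the bench to the right. Origin: centre of its underside.
- the_arm_robot: The laboratory's own robot arm, fixed, standing between station and mat: a solid column about x 0.485..0.80, y -0.22..+0.0 m, up to 0.6 m high. Go round in front of it (nearer to the robot).
- label_roll: Roll of labels, 63 mm diameter, 31 mm high, lying flat on the bench; leave it alone. Origin: centre of its underside.
- lab_timer: White timer 58 x 66 x 19 mm on the bench; leave it alone. Origin: centre of its underside.
- spare_dish: Another petri dish, clear, 58 mm diameter, 14 mm high, on the bench beyond the mat; leave it alone. Origin: centre of its underside.
- filter_cube: Black filter cube 33 x 30 x 35 mm on the bench beyond the mat; leave it alone. Origin: centre of its underside.
- buffer_bottle: White bottle with a blue cap, 56 mm diameter, 112 mm high, behind the station; leave it alone. Origin: centre of its underside.
Mind the look-alikes: they are no part of the job. What is shaped like the dish but orange is not meant.

How it is judged (in metres and radians):
On the way, in this order (a step that is already met when the one before it is completed fails the run):
1. the dish lies on the mat and the clamp lever is open while the stop still stands where it stood (value of joint clamp_lever above 0.8 rad and distance of pointer from where it was at the start of the episode below 0.004 m and x of dish in the frame of dish_mat between -0.06 and 0.06 m and y of dish in the frame of dish_mat between -0.045 and 0.045 m and z of dish in the frame of dish_mat below 0.006 m and angle between dish's own z axis and vertical below 0.1 rad), for 0.1 s.
2. with the dish on the mat and the lever still open, the stop's pointer is at the index (value of joint clamp_lever above 0.6 rad and x of dish in the frame of dish_mat between -0.06 and 0.06 m and y of dish in the frame of dish_mat between -0.045 and 0.045 m and z of dish in the frame of dish_mat below 0.006 m and angle between dish's own z axis and vertical below 0.1 rad and y of pointer in the frame of index between -0.003 and 0.003 m), for 0.2 s.
At the end, for the whole second after the job is handed in: The dish lies flat and at rest on the green mat (its centre at least 15 mm in from the ends and 10 mm in from the long sides), the stop's pointer is within 3 mm of the index along the rail, and the clamp lever is back within 0.15 rad of its end stop (x of dish in the frame of dish_mat between -0.06 and 0.06 m and y of dish in the frame of dish_mat between -0.045 and 0.045 m and z of dish in the frame of dish_mat below 0.006 m and angle between dish's own z axis and vertical below 0.1 rad and linear speed of dish below 0.02 m/s and value of joint clamp_lever below 0.15 rad and velocity of joint stop_slide below 0.005 m/s and y of pointer in the frame of index between -0.003 and 0.003 m); the robot touches nothing.
It fails at once if the dish is tipped (more than 0.5 rad) (angle between dish's own z axis and vertical above 0.5 rad).
It fails at once if the stop pushes the dish (contact force between dish and stop_slide above 1 N).
It fails at once if another thing on the bench is displaced by more than 25 mm or knocked over (distance of any of label_roll, lab_timer, spare_dish, filter_cube, buffer_bottle from where it was at the start of the episode above 0.025 m).
It also fails if it takes over 72 s, if anything falls off the work surface, if the arm or the gripper's body presses on something with over 40 N, if the wrist force passes 120 N, or if a joint passes its speed limit or range.

## Robot

A 6-joint arm with a two-finger parallel gripper is mounted at the origin on a cart in front of the work surface, level with it; the furniture and walls round the work are solid. World frame = base frame: x ahead of the robot, y to its left, z up, the work surface at z = 0. Lengths are in mm, angles in rad, forces in N, time in s.
With the tool pointing down it reaches from about 275 to 850 mm from the base axis. Payload 19 kg.
Tool frame: the origin (TCP) lies on the mounting face of the last link; the fingertips stand 173 mm ahead of it and the grasp point (between the pads) lies 155 mm ahead of it; z points along the fingers, x is the direction in which the jaws open and shut, and the axes are right-handed (so a half turn about z gives the same grasp; the last joint's range is limited). The gripper opens to 85 mm and grips with 20 to 120 N. Pads are 22 mm wide; open, the fingers measure 114 mm over their backs; the gripper's body (76 mm by 85 mm) begins 54 mm behind the grasp point. The pads swing forward as they close: fully open they stand 13 mm farther back than shut.
Start: joints at [1.194, 0.15, 1.437, -0, 1.554, -0.134], TCP at [138.255, 558.119, 404.667] pointing down, gripper open.
Joint ranges: [-2.8, 2.8], [-0.68, 2.1], [0.12, 2.68], [-1.39, 4.53], [0.16, 2.79], [-2.81, 2.81]. Speed limits (rad/s): [1.89, 1.89, 2.22, 3.01, 3.01, 3.01].

## Interface

Orientations are given as a unit quaternion [x, y, z, w].
In Python, from rig import get_state, snapshot, camera_info, finish_job gives the robot as it stands.
- The arm moves only by the tool step_arm, never from a script. Its argument "plan" is a list of rows, each an object with "xyz": the shift along the tool's x, y, z in m, a list of three; "twist": the turn, a rotation vector about the tool's x, y, z in degrees, a list of three. In form: [{"xyz": [tx, ty, tz], "twist": [wx, wy, wz]}, ...]. A call has 1 to 5 rows; each row is the pose to reach, as a shift and turn from the pose commanded when the call began, along the tool's axes at that moment; what a row does not reach only later rows make up. A row lasts 1/10 s, in which the tool goes at most 50 mm and 8.59 degrees, less where a joint would pass 70% of its speed; a pose out of reach is approached as far as the arm can. A call with a gripper value outside its range is refused whole. "fingers" is the finger opening in m, from 0 to 0.0854, set as the call begins (left out, the last holds). The fingers move at their own pace and stop on an object; "force" is the grip in N (left out, the last holds). Time passes only in rows, so rows that repeat a pose let the fingers close. It gives the time, the measured TCP pose, the force and the opening at its end, in the units of the state.
- get_state(): the state, without advancing time (a new reading comes with each control period).
- snapshot(name): name is "side" or "top" or "wrist"; returns (picture, depth): 384x512x3 uint8, red, green, blue; 384x512 float32, mm along the optical axis (not along the pixel's ray), 0 where there is no reading.
- camera_info(name): a dict with "vertical_fov" (degrees; the focal length in pixels is half the picture's height over the tangent of half this angle, whatever the lens; pixels are square), "cx", "cy" (the principal point, pixels), "view" (4x4, takes a point from world to camera coordinates). Camera axes: x right, y up, looking along -z (the intrinsics and any distortion apply to the point x, -y, -z); pixel columns grow to the right and rows downward; lengths in mm; the calibration is good to about 2 mm. A picture is of the moment at which its call begins: read the wrist's pose just before it. camera_info takes no time and is no camera call; for the wrist camera it gives the pose at the moment of the call.
- finish_job(): hands the job in, once; it reports no verdict.
The state is a dict: "time_s": time; "joint_pos": joint angles; "joint_vel": joint speeds; "joint_torque": joint torques, N m; "tool_pos": TCP position; "tcp_rot": TCP orientation; "wrist_force": force on the tool from outside, world axes, zero at the start; "moment": the same for the moment, N m; "opening": finger opening in mm.
Only numpy, scipy, OpenCV 4.12 (cv2) and the standard library are available. Lean on these libraries where they do the work, as an engineer would, in place of code of your own. Each camera call takes 0.05 s, during which the arm holds its last target. There are 200 camera calls.

## Working session

There is one attempt and no reset: what is moved stays moved. The work goes in short steps, Python scripts to look and compute and a tool call to move; the robot and the scene stay as the last step left them, time stands still between calls to the robot, and variables do not carry over. Pictures are saved under pics/ and viewed, about 8 in all and at most 12, crops included, and the job is handed in when it is done.

Besides the shell and the picture viewer there is one more tool, called after "Request:" as name([rows], argument=value, ...), one row to a line, values as JSON. step_arm: Moves the arm, as the interface text tells. Its arguments: {"type":"object","properties":{"plan":{"type":"array"},"fingers":{"type":"number"},"force":{"type":"number"}},"required":["plan"]}

```bash
mkdir -p pics
cat > h.py <<'E'
import numpy as np, cv2
from rig import get_state, snapshot, camera_info, finish_job
from scipy.spatial.transform import Rotation as R
def K(ci):
    f=192/np.tan(np.radians(ci['vertical_fov'])/2); return f,ci['cx'],ci['cy']
def ray(ci,u,v):
    f,cx,cy=K(ci); V=np.array(ci['view']); 
    d=np.array([(u-cx)/f,-(v-cy)/f,-1.]); o=-V[:3,:3].T@V[:3,3]
    return o, V[:3,:3].T@d
def onz(ci,u,v,z):
    o,d=ray(ci,u,v); return o+d*(z-o[2])/d[2]
def dep(ci,D,u,v):
    o,d=ray(ci,u,v); return o+d*D[int(round(v)),int(round(u))]
def proj(ci,p):
    f,cx,cy=K(ci); V=np.array(ci['view']); c=V[:3,:3]@p+V[:3,3]
    return cx+f*c[0]/-c[2], cy-f*c[1]/-c[2]
def save(n,im,crop=None,s=1):
    if crop: u0,v0,u1,v1=crop; im=im[v0:v1,u0:u1]
    im=cv2.resize(im,None,fx=s,fy=s,interpolation=cv2.INTER_CUBIC); cv2.imwrite('pics/'+n,im[...,::-1])
E
python3 - <<'E'
from h import *
for n in ['top','side']:
    p,d=snapshot(n); ci=camera_info(n); save(n+'0.png',p,s=1.5); np.savez(n+'0.npz',p=p,d=d)
    print(n,{k:(np.round(v,3).tolist() if k=='view' else v) for k,v in ci.items()})
print(get_state())
E
```

```text
top {'vertical_fov': 54.708310805866844, 'cx': 254.71386524925293, 'cy': 189.98361816684036, 'view': [[0.015, -1.0, -0.018, -1.802], [0.983, 0.011, 0.184, -576.189], [-0.184, -0.02, 0.983, -917.591], [0.0, 0.0, 0.0, 1.0]]}
side {'vertical_fov': 51.163157647031696, 'cx': 258.90622191851344, 'cy': 192.35834676108956, 'view': [[-0.994, -0.107, -0.016, 542.585], [0.03, -0.42, 0.907, -108.733], [-0.104, 0.901, 0.421, -1120.607], [0.0, 0.0, 0.0, 1.0]]}
{'time_s': 0.1, 'joint_pos': array([ 1.19401497e+00,  1.50920471e-01,  1.43794120e+00,  1.65402262e-05,
        1.55376698e+00, -1.33986389e-01]), 'joint_vel': array([-0.0006705 , -0.00145477, -0.00255722, -0.00176573,  0.00084267,
       -0.00149636]), 'joint_torque': array([ 5.10650512e-03, -7.14386487e+01, -5.71796072e+01, -2.88886413e-04,
        7.16612820e-03,  2.13675748e-04]), 'tool_pos': array([138.238403  , 558.10678214, 404.15739673]), 'tcp_rot': array([ 7.87533014e-01,  6.16272247e-01, -4.51109269e-04,  2.54737527e-04]), 'wrist_force': array([-0.41397957,  0.27586975,  0.79048641]), 'moment': array([-0.01509562,  0.03272982, -0.03174725]), 'opening': 85.54435818242666}
```

View pics/top0.png

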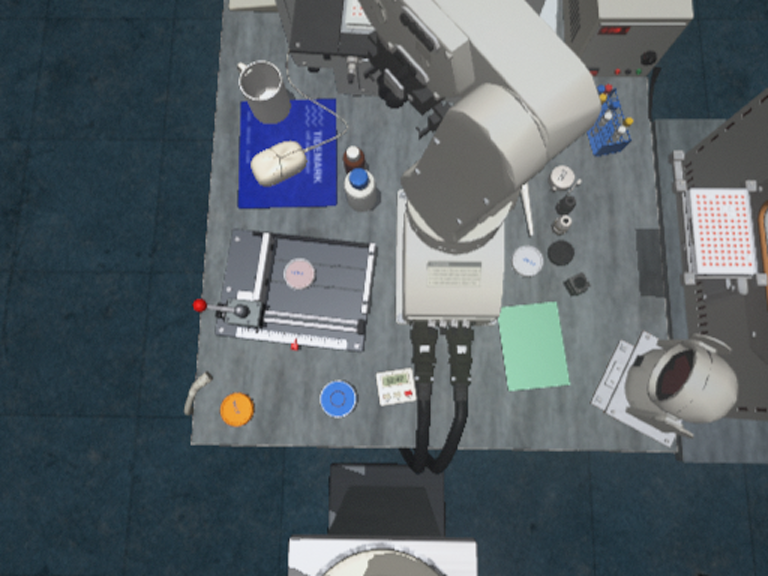

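View pics/side0.png

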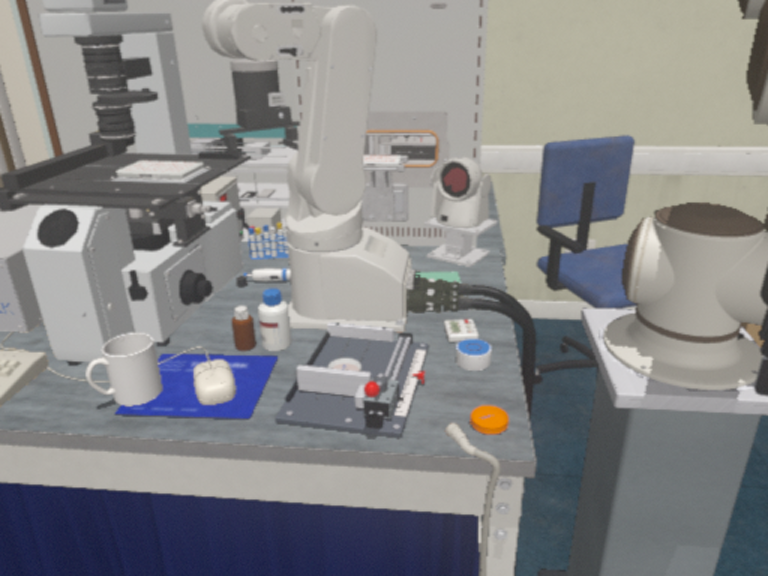

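Top view (shown at 1.5x):
- Pink dish on deck at (299,273).
- Red lever ball (200,305), carriage (243,310), red index clip (295,346).
- Green mat (535,345).
- Possible mix-ups for the dish: orange dish (237,408), blue-topped label roll (338,398), clear spare dish (528,260), white disc (563,177), black disc (560,252). For the red ball: the red clip (295,346).

I choose the pink disc on the deck. Next I measure it and take a close crop.

Run:
```python
from h import *
z=np.load('top0.npz'); p,d=z['p'],z['d']; ci=camera_info('top')
hsv=cv2.cvtColor(p,cv2.COLOR_RGB2HSV); H,S,V=[hsv[...,i].astype(int) for i in range(3)]
def blobs(m,n,zz,mn=6):
    k,l,st,c=cv2.connectedComponentsWithStats(m.astype(np.uint8))
    for i in range(1,k):
        if st[i,4]>=mn: print(n,st[i].tolist(),c[i].round(1),onz(ci,*c[i],zz).round(1),'depthpt',dep(ci,d,*c[i]).round(0))
box=np.zeros(H.shape,bool); box[150:290,125:400]=1
red=((H<6)|(H>174))&(S>150)&(V>100)&box
blobs(red,'red@88',88); blobs(red,'red@17',17.5)
pink=((H<10)|(H>165))&(S>15)&(S<90)&(V>140)&box
blobs(pink,'pink',26,80)
g=(H>60)&(H<85)&(S>60)&(V>120)&box
blobs(g,'green',2,500)
c=max(cv2.findContours(g.astype(np.uint8),0,2)[0],key=cv2.contourArea)
q=cv2.approxPolyDP(c,0.03*cv2.arcLength(c,1),1)[:,0]; print('matcorners',[onz(ci,*x,2).round(0)[:2].tolist() for x in q])
# deck: outline by height
for uv,n,zz in [((234/1.5,231/1.5),'deck far left',12),((376/1.5,243/1.5),'far right',12),((362/1.5,349/1.5),'near right',12),((217/1.5,335/1.5),'near left',12)]: print(n,onz(ci,*uv,zz).round(0), dep(ci,d,*uv).round(0))
for n in ['wrist']: print(camera_info('wrist'))
print(proj(ci,np.array([138,558,300])))
save('c1.png',p,(130,145,270,285),5)
```

```text
red@88 [129, 199, 8, 9, 60] [132.5 203. ] [532.8 312.5  88. ] depthpt [531. 309.  99.]
red@88 [194, 229, 5, 4, 15] [195.9 230.7] [465.3 149.1  88. ] depthpt [470. 161.  21.]
red@88 [271, 261, 3, 2, 6] [272.  261.5] [393.3 -39.6  88. ] depthpt [393. -42.  16.]
red@17 [129, 199, 8, 9, 60] [132.5 203. ] [543.2 337.5  17.5] depthpt [531. 309.  99.]
red@17 [194, 229, 5, 4, 15] [195.9 230.7] [470.5 161.6  17.5] depthpt [470. 161.  21.]
red@17 [271, 261, 3, 2, 6] [272.  261.5] [392.9 -41.6  17.5] depthpt [393. -42.  16.]
pink [191, 174, 18, 18, 235] [199.6 182.7] [599.7 155.8  26. ] depthpt [600. 156.  27.]
green [332, 201, 48, 59, 2228] [355.  230.8] [ 477.2 -264.5    2. ] depthpt [ 477. -264.    3.]
matcorners [[559.0, -308.0], [547.0, -213.0], [402.0, -220.0], [414.0, -326.0]]
deck far left [683. 284.  12.] [684. 285.   8.]
far right [663.  19.  12.] [666.  19.  -1.]
near right [467.  41.  12.] [467.  41.  13.]
near left [489. 302.  12.] [490. 307.  -2.]
{'vertical_fov': 60.69958236976007, 'cx': 254.927198998258, 'cy': 197.2798445491735, 'view': array([[ 2.40554257e-01,  9.70635621e-01, -3.75669901e-04,
        -5.73527831e+02],
       [-9.25745295e-01,  2.29312636e-01, -3.00684824e-01,
         3.82051290e+01],
       [-2.91769255e-01,  7.26787890e-02,  9.53723490e-01,
        -3.78592177e+02],
       [ 0.00000000e+00,  0.00000000e+00,  0.00000000e+00,
         1.00000000e+00]])}
(np.float64(-62.18148556722298), np.float64(403.4353223779252))
```

View pics/c1.png

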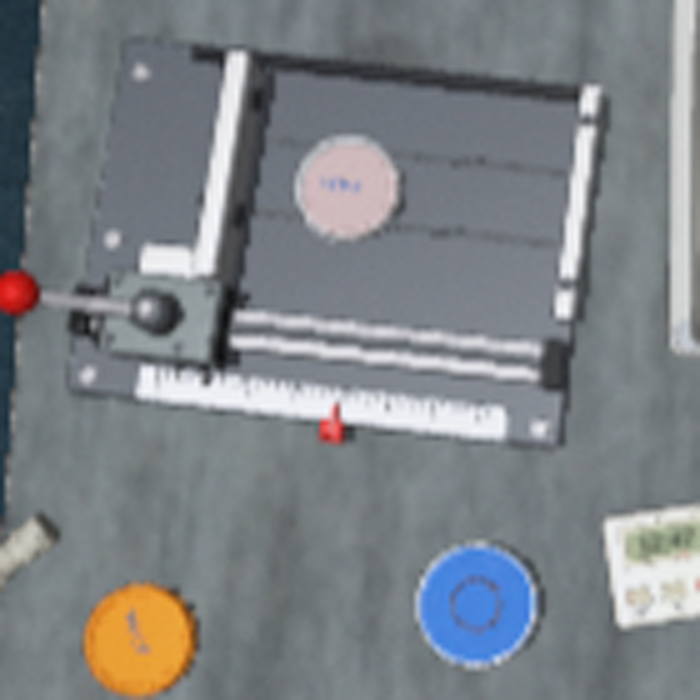

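The crop confirms it: pink disc on the deck at crop (348,187), the lever ball points along the rail, and the plate's gap to the dish is about 20 mm. I move over the station and align the jaws with the station's x.

Request:
step_arm([
  {"xyz": [-0.022, 0.043, -0.004], "twist": [0, 0, 0]},
  {"xyz": [-0.045, 0.087, -0.008], "twist": [0, 0, 0]},
  {"xyz": [-0.067, 0.13, -0.012], "twist": [0, 0, 0]},
  {"xyz": [-0.09, 0.174, -0.016], "twist": [0, 0, 0]},
  {"xyz": [-0.112, 0.218, -0.02], "twist": [0, 0, 0]},
])

```text
time_s: 0.6
tool_pos: [323.9, 395.4, 424.7]
tcp_rot: [0.787, 0.616, -0.0, 0.0]
wrist_force: [0.7, 0.2, 0.1]
opening: 85.4
```

Request:
step_arm([
  {"xyz": [-0.022, 0.043, -0.004], "twist": [0, 0, 8]},
  {"xyz": [-0.045, 0.087, -0.008], "twist": [0, 0, 16]},
  {"xyz": [-0.067, 0.13, -0.012], "twist": [0, 0, 24]},
  {"xyz": [-0.09, 0.174, -0.016], "twist": [0, 0, 32]},
  {"xyz": [-0.112, 0.218, -0.02], "twist": [0, 0, 40]},
])

```text
time_s: 1.1
tool_pos: [508.8, 234.1, 444.7]
tcp_rot: [0.952, 0.307, -0.0, 0.0]
wrist_force: [0.9, 1.4, 0.9]
opening: 85.4
```

Request:
step_arm([
  {"xyz": [0, 0.01, 0], "twist": [0, 0, 8]},
  {"xyz": [0.007, 0.02, 0], "twist": [0, 0, 16]},
  {"xyz": [0.013, 0.03, 0], "twist": [0, 0, 24]},
  {"xyz": [0.013, 0.05, 0], "twist": [0, 0, 32]},
  {"xyz": [0.013, 0.064, 0], "twist": [0, 0, 40.7]},
])

```text
time_s: 1.6
tool_pos: [556.5, 191.1, 444.2]
tcp_rot: [0.999, -0.042, -0.0, 0.0]
wrist_force: [0.4, 0.9, -0.4]
opening: 85.2
```

```bash
cat >> h.py <<'E'
def pose():
    s=get_state(); m=R.from_quat(s['tcp_rot']).as_matrix(); return s,np.array(s['tool_pos']),m
def to(x,y,z,psi=None):
    s,p,m=pose(); sh=m.T@(np.array([x,y,z])-p); c=np.degrees(np.arctan2(m[1,0],m[0,0]))
    print('shift mm',sh.round(1),'twist',None if psi is None else round((c-psi+180)%360-180,2),'psi',c.round(2),'tcp',p.round(1))
E
python3 - <<'E'
from h import *
s,p,m=pose(); print(s['time_s'],p,m.round(4).tolist(),s['joint_pos'].round(3))
ci=camera_info('wrist'); im,d=snapshot('wrist'); np.savez('w1.npz',p=im,d=d,V=ci['view']); save('w1.png',im,s=1.5)
E
```

```text
1.6 [556.45358366 191.11488421 444.16605169] [[0.9964, -0.0844, -0.0008], [-0.0844, -0.9964, -0.0004], [-0.0008, 0.0005, -1.0]] [ 0.2    0.169  1.337 -0.     1.636  0.284]
```

View pics/w1.png

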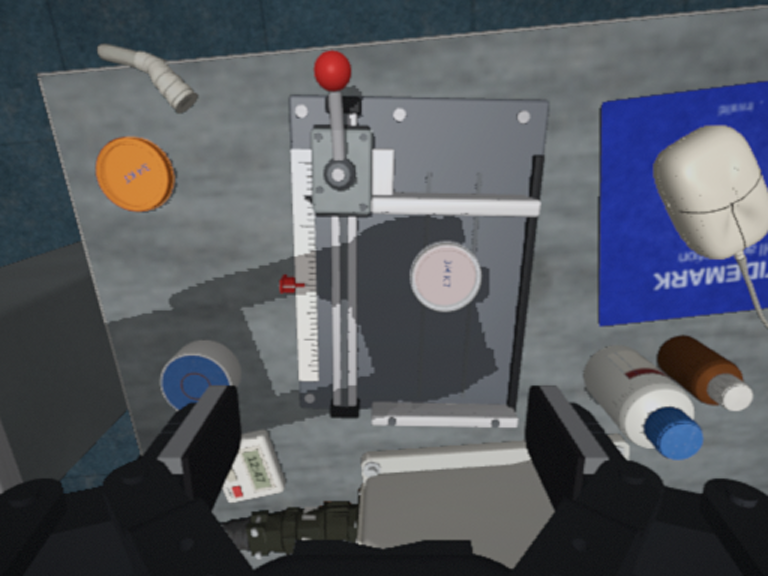

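Wrist view (1.5x): dish (445,276), ball (332,71), pivot knob (339,174), plate (455,205), pointer about (309,198), index clip (292,286). I measure them all now.

Run:
```python
from h import *
z=np.load('w1.npz'); p,d=z['p'],z['d']; ci=camera_info('wrist'); ci['view']=z['V']
hsv=cv2.cvtColor(p,cv2.COLOR_RGB2HSV); H,S,V=[hsv[...,i].astype(int) for i in range(3)]
red=((H<6)|(H>174))&(S>150)&(V>60)
k,l,st,c=cv2.connectedComponentsWithStats(red.astype(np.uint8))
for i in range(1,k):
    if st[i,4]>20:
        zz=88 if c[i][1]<80 else 17.5; print('red',st[i].tolist(),c[i].round(1),onz(ci,*c[i],zz).round(1))
        if 180<c[i][1]<200:
            print('tip row u,v:',[(u,np.where(l[:,u]==i)[0].mean().round(1)) for u in range(st[i,0],st[i,0]+st[i,2])])
# dish circle
g=cv2.GaussianBlur(cv2.cvtColor(p,cv2.COLOR_RGB2GRAY),(3,3),0)
print('circ',cv2.HoughCircles(g[140:230,250:345],cv2.HOUGH_GRADIENT,1,50,param1=100,param2=15,minRadius=18,maxRadius=30))
pm=((H<12)|(H>165))&(S>12)&(S<110)&(V>110); pm[:140]=0;pm[230:]=0;pm[:,:260]=0;pm[:,340:]=0
k,l,st,c=cv2.connectedComponentsWithStats(pm.astype(np.uint8)); i=1+st[1:,4].argmax(); print('pink',st[i],c[i],onz(ci,*c[i],26).round(1),dep(ci,d,*c[i]).round(1))
print('knob',onz(ci,339/1.5,174/1.5,80).round(1),dep(ci,d,339/1.5,174/1.5).round(1))
for n,u,v,h in [('plate L',376,204,58),('plate R',540,207,58),('mid',455,205,58),('ptr',309,198,17.5),('deck fl',292,97,12),('deck fr',548,101,12),('scale top',293,150,14),('scale bot',300,380,14),('guide top',543,155,20),('guide bot',513,405,20)]:
    print(n,onz(ci,u/1.5,v/1.5,h).round(1),dep(ci,d,u/1.5,v/1.5).round(1))
save('c2.png',p,(180,80,280,210),5)
```

```text
red [210, 34, 24, 26, 497] [221.3  46.6] [535.  309.9  88. ]
red [187, 183, 16, 12, 93] [192.1 189.1] [473.9 160.   17.5]
tip row u,v: [(187, np.float64(190.0)), (188, np.float64(189.3)), (189, np.float64(188.1)), (190, np.float64(188.1)), (191, np.float64(189.2)), (192, np.float64(189.2)), (193, np.float64(189.2)), (194, np.float64(189.2)), (195, np.float64(189.2)), (196, np.float64(188.0)), (197, np.float64(189.5)), (198, np.float64(189.5)), (199, np.float64(189.5)), (200, np.float64(189.5)), (201, np.float64(189.5)), (202, np.float64(189.5))]
red [156, 325, 5, 6, 22] [157.9 327.3] [395.1 -41.7  17.5]
circ [[[46.5 43.5 23.9]]]
pink [ 277  165   40   38 1139] [296.30992098 183.51360843] [603.4 158.6  26. ] [603.6 158.1  24.2]
knob [531.8 248.4  80. ] [531.1 247.9  72.2]
plate L [553.8 224.2  58. ] [553.7 224.   56.1]
plate R [670.3 212.2  58. ] [688.6 203.   -1.8]
mid [609.9 218.8  58. ] [610.  218.7  57.2]
ptr [500.3 228.6  17.5] [500.5 228.6  18.5]
deck fl [496.4 304.   12. ] [496.2 304.1  11. ]
deck fr [689.5 284.8  12. ] [ 6.933e+02  2.853e+02 -2.000e-01]
scale top [492.2 265.8  14. ] [491.7 265.8  11.4]
scale bot [470.9  68.9  14. ] [470.3  67.6  11.3]
guide top [683.7 245.9  20. ] [690.4 244.8  -1.7]
guide bot [659.8  31.1  20. ] [660.1  30.3  18.8]
```

View pics/c2.png

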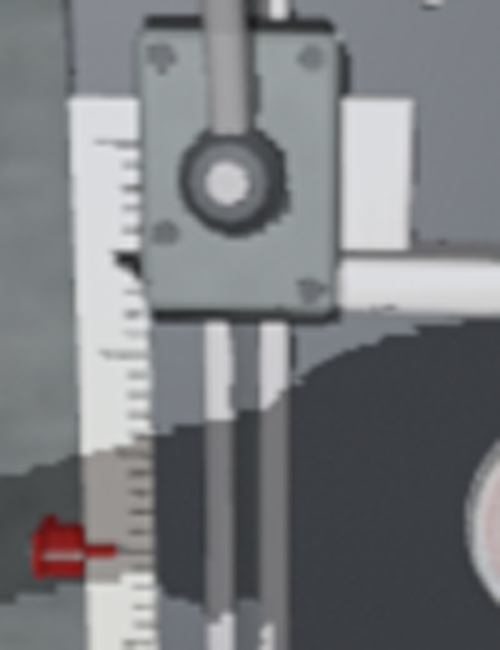

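Station yaw is about -6°. The pointer must travel about 71 mm. The dish is at (602,157.5), and the other heights and spacings agree. I descend on the dish with the jaws along station x.

Request:
step_arm([
  {"xyz": [0.012, 0.008, 0.035], "twist": [0, 0, 0.6]},
  {"xyz": [0.024, 0.016, 0.07], "twist": [0, 0, 1.2]},
  {"xyz": [0.036, 0.024, 0.11], "twist": [0, 0, 1.2]},
  {"xyz": [0.048, 0.03, 0.15], "twist": [0, 0, 1.2]},
  {"xyz": [0.048, 0.03, 0.19], "twist": [0, 0, 1.2]},
], fingers=0.076, force=25)

```text
time_s: 2.15
tool_pos: [601.9, 157.4, 252.8]
tcp_rot: [0.999, -0.049, -0.0, 0.0]
wrist_force: [0.5, -0.2, 0.3]
opening: 75.8
```

Request:
step_arm([
  {"xyz": [0, 0, 0.025], "twist": [0, 0, 0]},
  {"xyz": [0, 0, 0.045], "twist": [0, 0, 0]},
  {"xyz": [0, 0, 0.06], "twist": [0, 0, 0]},
  {"xyz": [0, 0, 0.068], "twist": [0, 0, 0]},
  {"xyz": [0, 0, 0.068], "twist": [0, 0, 0]},
])

```text
time_s: 2.65
tool_pos: [601.1, 158.2, 186.0]
tcp_rot: [0.999, -0.049, -0.001, 0.0]
wrist_force: [-0.1, -1.0, 0.2]
opening: 76.0
```

Run:
```python
from h import *
to(602,157.5,186,-6)
im,d=snapshot('wrist'); save('w2.png',im,s=1.2)
```

```text
shift mm [0.9 0.6 0. ] twist 0.33 psi -5.67 tcp [601.1 158.2 186. ]
```

View pics/w2.png

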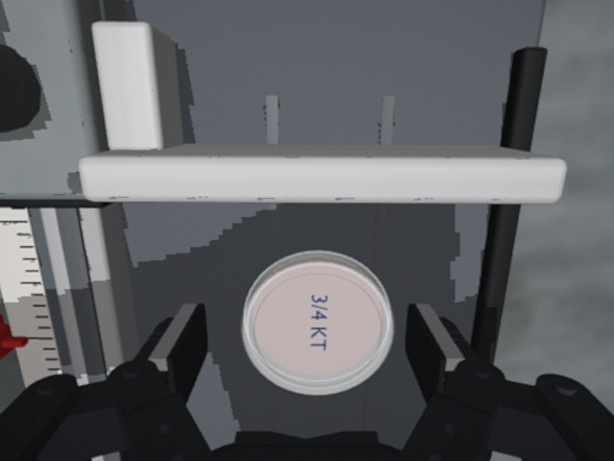

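The dish is centred between the pads and clear of the plate. I close and lift.

Request:
step_arm([
  {"xyz": [0, 0, 0], "twist": [0, 0, 0]},
  {"xyz": [0, 0, 0], "twist": [0, 0, 0]},
  {"xyz": [0, 0, 0], "twist": [0, 0, 0]},
  {"xyz": [0, 0, 0], "twist": [0, 0, 0]},
  {"xyz": [0, 0, 0], "twist": [0, 0, 0]},
], fingers=0.05, force=30)

```text
time_s: 3.2
tool_pos: [601.6, 158.2, 188.2]
tcp_rot: [0.999, -0.05, 0.001, -0.0]
wrist_force: [-1.2, 0.3, 6.7]
opening: 56.0
```

Request:
step_arm([
  {"xyz": [0, 0, 0], "twist": [0, 0, 0]},
  {"xyz": [0, 0, -0.005], "twist": [0, 0, 0]},
  {"xyz": [0, 0, -0.015], "twist": [0, 0, 0]},
  {"xyz": [0, 0, -0.03], "twist": [0, 0, 0]},
  {"xyz": [0, 0, -0.05], "twist": [0, 0, 0]},
])

```text
time_s: 3.7
tool_pos: [601.2, 158.1, 237.9]
tcp_rot: [0.999, -0.05, -0.0, 0.0]
wrist_force: [-0.2, -0.1, -1.5]
opening: 56.1
```

Run:
```python
from h import *
to(602,157.5,420,-6)
im,d=snapshot('wrist'); save('w3.png',im,s=1.2)
```

```text
shift mm [   0.8    0.5 -182.1] twist 0.29 psi -5.71 tcp [601.2 158.1 237.9]
```

View pics/w3.png

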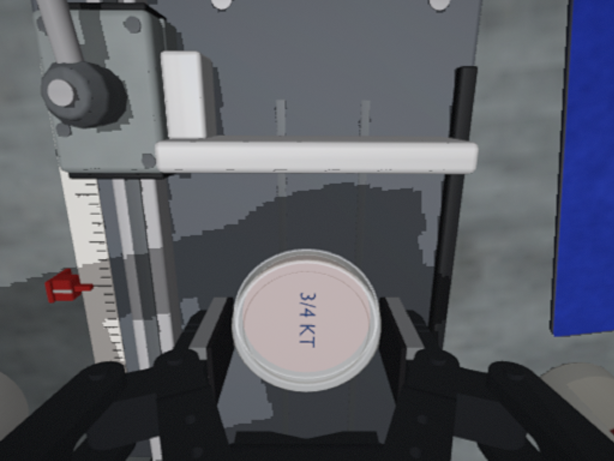

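The dish is held level at 56 mm opening. I carry it round in front of the column at height.

Request:
step_arm([
  {"xyz": [-0.02, 0.01, -0.03], "twist": [0, 0, 0]},
  {"xyz": [-0.052, 0.028, -0.055], "twist": [0, 0, 0]},
  {"xyz": [-0.086, 0.047, -0.08], "twist": [0, 0, 0]},
  {"xyz": [-0.12, 0.066, -0.105], "twist": [0, 0, 0]},
  {"xyz": [-0.154, 0.084, -0.128], "twist": [0, 0, 0]},
])

```text
time_s: 4.25
tool_pos: [438.0, 89.4, 366.6]
tcp_rot: [0.999, -0.05, 0.001, 0.0]
wrist_force: [0.5, -0.1, 0.6]
opening: 56.3
```

Request:
step_arm([
  {"xyz": [-0.033, 0.018, -0.027], "twist": [0, 0, 0]},
  {"xyz": [-0.066, 0.036, -0.054], "twist": [0, 0, 0]},
  {"xyz": [-0.066, 0.076, -0.054], "twist": [0, 0, 0]},
  {"xyz": [-0.066, 0.116, -0.054], "twist": [0, 0, 0]},
  {"xyz": [-0.065, 0.156, -0.054], "twist": [0, 0, 0]},
])

```text
time_s: 4.75
tool_pos: [358.4, -59.9, 420.2]
tcp_rot: [0.999, -0.049, 0.001, 0.001]
wrist_force: [1.4, -0.3, -1.4]
opening: 56.3
```

Request:
step_arm([
  {"xyz": [0, 0.035, 0], "twist": [0, 0, 0]},
  {"xyz": [0.001, 0.07, 0], "twist": [0, 0, 0]},
  {"xyz": [0.001, 0.101, 0], "twist": [0, 0, 0]},
  {"xyz": [0.02, 0.125, 0], "twist": [0, 0, 0]},
  {"xyz": [0.04, 0.145, 0], "twist": [0, 0, 0]},
])

```text
time_s: 5.25
tool_pos: [384.6, -208.6, 419.9]
tcp_rot: [0.999, -0.051, 0.001, 0.001]
wrist_force: [-0.7, 0.7, -0.4]
opening: 56.0
```

Request:
step_arm([
  {"xyz": [0.02, 0.02, 0], "twist": [0, 0, 0]},
  {"xyz": [0.041, 0.041, 0], "twist": [0, 0, 0]},
  {"xyz": [0.061, 0.061, 0], "twist": [0, 0, 0]},
  {"xyz": [0.061, 0.061, 0.04], "twist": [0, 0, 0]},
  {"xyz": [0.061, 0.061, 0.08], "twist": [0, 0, 0]},
])

```text
time_s: 5.75
tool_pos: [439.8, -274.5, 338.9]
tcp_rot: [0.999, -0.05, 0.001, 0.001]
wrist_force: [-0.2, -1.0, -2.0]
opening: 56.3
```

Run:
```python
from h import *
to(440,-275,180,-6); s=get_state(); print(s['time_s'],s['opening'],s['wrist_force'],s['joint_pos'].round(2))
im,d=snapshot('wrist'); ci=camera_info('wrist'); save('w4.png',im,s=1.2)
hsv=cv2.cvtColor(im,cv2.COLOR_RGB2HSV); g=cv2.inRange(hsv,(60,60,60),(85,255,255)); ys,xs=np.where(g>0)
print(len(xs))
q=np.array([onz(ci,x,y,2)[:2] for x,y in zip(xs[::5],ys[::5])]); print(q.min(0),q.max(0))
```

```text
shift mm [-1.000e-01  3.000e-01  1.589e+02] twist 0.27 psi -5.73 tcp [ 439.8 -274.5  338.9]
5.75 56.30257899363504 [-0.2289166  -0.99505571 -2.01635833] [-0.71  0.06  1.67 -0.    1.41 -0.61]
8134
[ 399.80814465 -362.01738928] [ 579.68364573 -213.36058664]
```

View pics/w4.png

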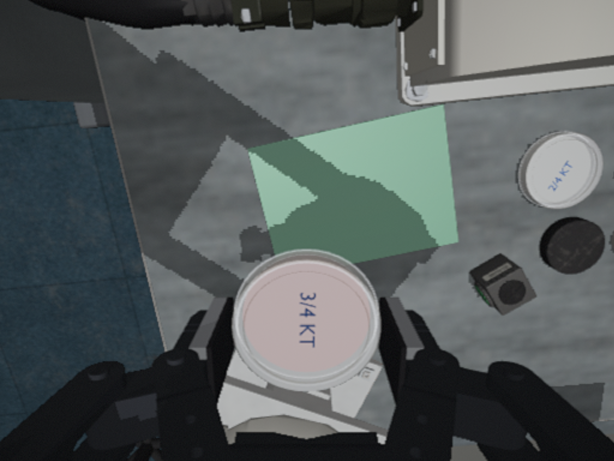

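Mat seen at image corners (248,153), (443,106), (457,242), (273,270), so its centre is about (479,-266). The dish will land about 40 mm towards me from the centre, well inside the limits. I lower it.

Request:
step_arm([
  {"xyz": [0, 0, 0.04], "twist": [0, 0, 0]},
  {"xyz": [0, 0, 0.08], "twist": [0, 0, 0]},
  {"xyz": [0, 0, 0.115], "twist": [0, 0, 0]},
  {"xyz": [0, 0, 0.14], "twist": [0, 0, 0]},
  {"xyz": [0, 0, 0.152], "twist": [0, 0, 0]},
])

```text
time_s: 6.3
tool_pos: [439.5, -273.8, 186.2]
tcp_rot: [0.999, -0.05, -0.001, -0.0]
wrist_force: [-0.8, -0.4, -0.4]
opening: 56.5
```

Request:
step_arm([
  {"xyz": [0, 0, 0.003], "twist": [0, 0, 0]},
  {"xyz": [0, 0, 0.005], "twist": [0, 0, 0]},
  {"xyz": [0, 0, 0.007], "twist": [0, 0, 0]},
  {"xyz": [0, 0, 0.008], "twist": [0, 0, 0]},
  {"xyz": [0, 0, 0.008], "twist": [0, 0, 0]},
])

```text
time_s: 6.8
tool_pos: [439.7, -274.0, 179.3]
tcp_rot: [0.999, -0.05, 0.0, 0.0]
wrist_force: [-0.2, -0.3, -1.1]
opening: 56.4
```

Request:
step_arm([
  {"xyz": [0, 0, 0.001], "twist": [0, 0, 0]},
  {"xyz": [0, 0, 0.002], "twist": [0, 0, 0]},
  {"xyz": [0, 0, 0.003], "twist": [0, 0, 0]},
  {"xyz": [0, 0, 0.003], "twist": [0, 0, 0]},
])

```text
time_s: 7.2
tool_pos: [439.8, -274.2, 177.3]
tcp_rot: [0.999, -0.05, 0.001, 0.001]
wrist_force: [-9.0, 5.3, 24.5]
opening: 56.3
```

It is on the mat. I ease back, release and lift off.

Request:
step_arm([
  {"xyz": [0, 0, -0.002], "twist": [0, 0, 0]},
  {"xyz": [0, 0, -0.002], "twist": [0, 0, 0]},
])

```text
time_s: 7.4
tool_pos: [439.6, -274.0, 178.1]
tcp_rot: [0.999, -0.05, 0.0, 0.0]
wrist_force: [-0.6, -0.7, -1.9]
opening: 56.4
```

Request:
step_arm([
  {"xyz": [0, 0, 0], "twist": [0, 0, 0]},
  {"xyz": [0, 0, 0], "twist": [0, 0, 0]},
  {"xyz": [0, 0, 0], "twist": [0, 0, 0]},
  {"xyz": [0, 0, -0.005], "twist": [0, 0, 0]},
  {"xyz": [0, 0, -0.03], "twist": [0, 0, 0]},
], fingers=0.076)

```text
time_s: 7.9
tool_pos: [439.0, -273.5, 206.2]
tcp_rot: [0.999, -0.05, -0.002, -0.001]
wrist_force: [0.7, -0.4, -0.5]
opening: 76.4
```

Request:
step_arm([
  {"xyz": [0, 0, -0.045], "twist": [0, 0, 0]},
  {"xyz": [0, 0, -0.09], "twist": [0, 0, 0]},
  {"xyz": [0, 0, -0.135], "twist": [0, 0, 0]},
  {"xyz": [0, 0, -0.17], "twist": [0, 0, 0]},
  {"xyz": [0, 0, -0.21], "twist": [0, 0, 0]},
])

```text
time_s: 8.4
tool_pos: [439.2, -273.6, 419.6]
tcp_rot: [0.999, -0.05, 0.0, 0.0]
wrist_force: [0.8, -0.8, 0.3]
opening: 76.1
```

Run:
```python
from h import *
s,p,m=pose(); print(s['time_s'],p)
im,d=snapshot('wrist'); ci=camera_info('wrist')
hsv=cv2.cvtColor(im,cv2.COLOR_RGB2HSV)
g=cv2.inRange(hsv,(60,60,40),(85,255,255))
pm=cv2.inRange(hsv,(0,12,90),(12,110,255))|cv2.inRange(hsv,(165,12,90),(180,110,255))
k,l,st,c=cv2.connectedComponentsWithStats(pm); i=1+st[1:,4].argmax(); 
print('dish',st[i],onz(ci,*c[i],16).round(1),dep(ci,d,*c[i]).round(1))
u,v=c[i]; print('height spread',[dep(ci,d,u+a,v+b).round(1)[2] for a,b in((12,0),(-12,0),(0,12),(0,-12))])
cn=max(cv2.findContours(g,0,2)[0],key=cv2.contourArea); r=cv2.convexHull(np.array([onz(ci,*x[0],2)[:2] for x in cn],np.float32)); print('mat',cv2.minAreaRect(r))
to(470,310,300,-6)
```

```text
8.4 [ 439.15777642 -273.59720565  419.5750035 ]
dish [ 235  142   42   42 1302] [ 441.5 -277.2   16. ] [ 441.6 -276.    21.7]
height spread [np.float64(21.9), np.float64(21.8), np.float64(20.5), np.float64(21.2)]
mat ((474.4913635253906, -270.9386291503906), (131.7556915283203, 110.7679672241211), 6.497359275817871)
shift mm [ -28.4 -584.5  123.4] twist 0.3 psi -5.7 tcp [ 439.4 -273.8  426.4]
```

The height reading mixed a moving pose with the picture. I recheck with the arm settled.

Run:
```python
from h import *
ci=camera_info('wrist'); im,d=snapshot('wrist'); ci2=camera_info('wrist'); print(np.abs(np.array(ci['view'])-ci2['view']).max())
u,v=proj(ci,np.array([441,-276,16])); print(u,v,dep(ci,d,u,v).round(1))
for q in [(485,-250,2),(500,-290,2),(440,-235,2)]:
    print('mat',dep(ci,d,*proj(ci,np.array(q))).round(1))
to(470,310,300,-6)
```

```text
2.7528000997227196
254.69191189597615 162.03797918560622 [ 441.  -276.4   14.2]
mat [ 485.  -250.     2.1]
mat [ 500.1 -290.2    1.1]
mat [ 4.400e+02 -2.352e+02  3.000e-01]
shift mm [ -28.5 -584.6  120.6] twist 0.3 psi -5.7 tcp [ 439.6 -273.9  423.4]
```

The dish lies flat, about 13 mm above the mat's top, with its centre about 38 mm inside. I go back round to the lever ball.

Request:
step_arm([
  {"xyz": [-0.018, -0.029, 0], "twist": [0, 0, 0]},
  {"xyz": [-0.036, -0.058, 0], "twist": [0, 0, 0]},
  {"xyz": [-0.054, -0.088, 0], "twist": [0, 0, 0]},
  {"xyz": [-0.072, -0.117, 0], "twist": [0, 0, 0]},
  {"xyz": [-0.09, -0.146, 0], "twist": [0, 0, 0]},
])

```text
time_s: 9.0
tool_pos: [363.6, -118.6, 417.6]
tcp_rot: [0.999, -0.05, -0.0, 0.0]
wrist_force: [0.3, 0.2, 0.4]
opening: 76.3
```

Request:
step_arm([
  {"xyz": [-0.004, -0.036, 0], "twist": [0, 0, 0]},
  {"xyz": [-0.007, -0.072, 0], "twist": [0, 0, 0]},
  {"xyz": [-0.011, -0.108, 0], "twist": [0, 0, 0]},
  {"xyz": [-0.014, -0.144, 0], "twist": [0, 0, 0]},
  {"xyz": [-0.018, -0.179, 0], "twist": [0, 0, 0]},
])

```text
time_s: 9.5
tool_pos: [363.9, 61.7, 417.9]
tcp_rot: [0.999, -0.05, 0.0, 0.0]
wrist_force: [0.7, 0.9, 0.2]
opening: 75.7
```

Request:
step_arm([
  {"xyz": [0.018, -0.033, 0.012], "twist": [0, 0, 0]},
  {"xyz": [0.036, -0.066, 0.024], "twist": [0, 0, 0]},
  {"xyz": [0.054, -0.1, 0.036], "twist": [0, 0, 0]},
  {"xyz": [0.072, -0.133, 0.048], "twist": [0, 0, 0]},
  {"xyz": [0.09, -0.166, 0.058], "twist": [0, 0, 0]},
], fingers=0.045)

```text
time_s: 10.0
tool_pos: [470.9, 218.0, 358.9]
tcp_rot: [0.999, -0.05, -0.0, 0.0]
wrist_force: [0.5, -1.6, 1.2]
opening: 45.2
```

Request:
step_arm([
  {"xyz": [0.018, -0.033, 0.012], "twist": [0, 0, 0]},
  {"xyz": [0.036, -0.066, 0.024], "twist": [0, 0, 0]},
  {"xyz": [0.054, -0.1, 0.03], "twist": [0, 0, 0]},
  {"xyz": [0.054, -0.1, 0.03], "twist": [0, 0, 0]},
  {"xyz": [0.054, -0.1, 0.03], "twist": [0, 0, 0]},
])

```text
time_s: 10.5
tool_pos: [534.1, 311.0, 328.8]
tcp_rot: [0.999, -0.049, -0.001, 0.0]
wrist_force: [-0.0, -0.6, 0.4]
opening: 45.0
```

Run:
```python
from h import *
ci=camera_info('wrist'); im,d=snapshot('wrist'); save('w5.png',im,s=1.2)
hsv=cv2.cvtColor(im,cv2.COLOR_RGB2HSV)
r=cv2.inRange(hsv,(0,150,60),(6,255,255))|cv2.inRange(hsv,(174,150,60),(180,255,255))
k,l,st,c=cv2.connectedComponentsWithStats(r)
for i in range(1,k):
    if st[i,4]>60: print(st[i],c[i].round(1),onz(ci,*c[i],88).round(1),onz(ci,*c[i],17.5).round(1),dep(ci,d,*c[i]).round(1))
to(535,310,243,-6); print(get_state()['joint_pos'].round(2))
```

```text
[242 196  33  33 892] [257.8 212.1] [535.1 310.1  88. ] [533.  284.3  17.5] [535.4 313.7  97.9]
[206 319  19  21 166] [212.  329.8] [490.9 218.   88. ] [474.  161.2  17.5] [475.  164.6  21.7]
shift mm [ 1.2  0.2 86.5] twist 0.31 psi -5.69 tcp [533.9 310.4 329.5]
[ 0.4   0.27  1.44 -0.    1.43  0.5 ]
```

View pics/w5.png

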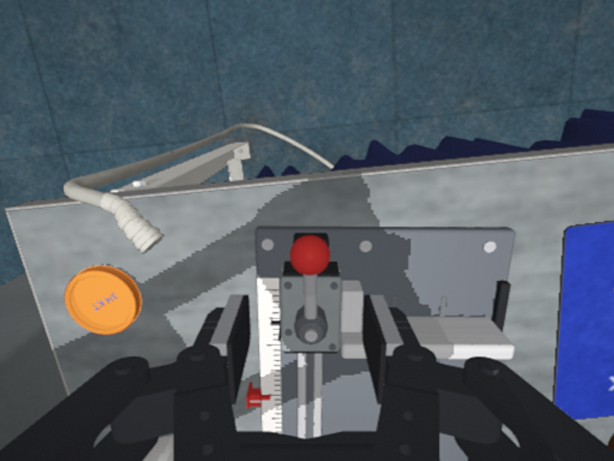

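The ball at image (309,255), world (535,310), sits just inside the jaw gap. I descend around it and narrow the jaws to a loose cage.

Request:
step_arm([
  {"xyz": [0.001, 0, 0.03], "twist": [0, 0, 0]},
  {"xyz": [0.001, 0, 0.06], "twist": [0, 0, 0]},
  {"xyz": [0.001, 0, 0.08], "twist": [0, 0, 0]},
  {"xyz": [0.001, 0, 0.086], "twist": [0, 0, 0]},
  {"xyz": [0.001, 0, 0.086], "twist": [0, 0, 0]},
])

```text
time_s: 11.05
tool_pos: [534.9, 309.8, 244.0]
tcp_rot: [0.999, -0.05, -0.0, 0.0]
wrist_force: [-0.2, -0.4, 0.4]
opening: 44.7
```

Request:
step_arm([
  {"xyz": [0, 0, 0], "twist": [0, 0, 0]},
  {"xyz": [0, 0, 0], "twist": [0, 0, 0]},
  {"xyz": [0, 0, 0], "twist": [0, 0, 0]},
  {"xyz": [0, 0, 0], "twist": [0, 0, 0]},
], fingers=0.029)

```text
time_s: 11.45
tool_pos: [535.2, 310.5, 244.2]
tcp_rot: [0.999, -0.05, 0.0, -0.0]
wrist_force: [-0.3, 0.4, 0.0]
opening: 29.0
```

Run:
```python
from h import *
to(535,310,243,-6)
s,p,m=pose()
piv=np.array([528.8,248.3]) ; 
# arc rows: lever angle from 0 to 1.4, tool xy at pivot+62*dir
psi0=np.degrees(np.arctan2(m[1,0],m[0,0])); q=m[:2,:2]
for call in range(3):
  a0=call*27.5
  for k in range(1,6):
    a=np.radians(min(a0+5.5*k,82))
    def P(a): t=np.radians(84)+a; return piv+62*np.array([np.cos(t),np.sin(t)])
    d=P(a)-P(np.radians(a0)); th=np.radians(psi0+a0); X=np.array([np.cos(th),np.sin(th)]); Y=np.array([np.sin(th),-np.cos(th)])
    print(call,k,np.round([X@d,Y@d],1),'twist',-round(np.degrees(a)-a0,1))
```

```text
shift mm [-0.1  0.5  1.2] twist 0.3 psi -5.7 tcp [535.2 310.5 244.2]
0 1 [-5.9  0.3] twist -5.5
0 2 [-11.8   1.1] twist -11.0
0 3 [-17.6   2.5] twist -16.5
0 4 [-23.2   4.4] twist -22.0
0 5 [-28.7   6.9] twist -27.5
1 1 [-5.9  0.3] twist -5.5
1 2 [-11.8   1.1] twist -11.0
1 3 [-17.6   2.5] twist -16.5
1 4 [-23.2   4.4] twist -22.0
1 5 [-28.7   6.9] twist -27.5
2 1 [-5.9  0.3] twist -5.5
2 2 [-11.8   1.1] twist -11.0
2 3 [-17.6   2.5] twist -16.5
2 4 [-23.2   4.4] twist -22.0
2 5 [-28.2   6.6] twist -27.0
```

Request:
step_arm([
  {"xyz": [-0.006, 0.0003, 0], "twist": [0, 0, -5.5]},
  {"xyz": [-0.012, 0.001, 0], "twist": [0, 0, -11]},
  {"xyz": [-0.0175, 0.0025, 0], "twist": [0, 0, -16.5]},
  {"xyz": [-0.023, 0.0045, 0], "twist": [0, 0, -22]},
  {"xyz": [-0.0285, 0.007, 0], "twist": [0, 0, -27.5]},
])

```text
time_s: 11.95
tool_pos: [506.0, 306.3, 243.9]
tcp_rot: [0.982, 0.191, 0.0, 0.0]
wrist_force: [3.3, -0.9, -0.3]
opening: 29.0
```

Request:
step_arm([
  {"xyz": [-0.006, 0.0003, 0], "twist": [0, 0, -5.5]},
  {"xyz": [-0.012, 0.001, 0], "twist": [0, 0, -11]},
  {"xyz": [-0.0175, 0.0025, 0], "twist": [0, 0, -16.5]},
  {"xyz": [-0.023, 0.0045, 0], "twist": [0, 0, -22]},
  {"xyz": [-0.0285, 0.007, 0], "twist": [0, 0, -27.5]},
])

```text
time_s: 12.45
tool_pos: [482.2, 289.2, 244.0]
tcp_rot: [0.908, 0.419, 0.001, 0.0]
wrist_force: [2.1, 0.7, 0.7]
opening: 29.1
```

Request:
step_arm([
  {"xyz": [-0.006, 0.0003, 0], "twist": [0, 0, -5.5]},
  {"xyz": [-0.012, 0.001, 0], "twist": [0, 0, -11]},
  {"xyz": [-0.0175, 0.0025, 0], "twist": [0, 0, -16.5]},
  {"xyz": [-0.023, 0.0045, 0], "twist": [0, 0, -22]},
  {"xyz": [-0.0265, 0.006, 0], "twist": [0, 0, -25]},
])

```text
time_s: 12.95
tool_pos: [469.5, 265.1, 244.1]
tcp_rot: [0.796, 0.605, 0.0, 0.0]
wrist_force: [1.0, 3.5, 0.1]
opening: 28.9
```

```bash
cat >> h.py <<'E'
def reds(ci,im,zz=88,mn=60):
    hsv=cv2.cvtColor(im,cv2.COLOR_RGB2HSV)
    r=cv2.inRange(hsv,(0,150,60),(6,255,255))|cv2.inRange(hsv,(174,150,60),(180,255,255))
    k,l,st,c=cv2.connectedComponentsWithStats(r)
    for i in range(1,k):
        if st[i,4]>mn: print('red',st[i],c[i].round(1),'@88',onz(ci,*c[i],88).round(1)[:2],'@17',onz(ci,*c[i],17.5).round(1)[:2])
E
python3 - <<'E'
from h import *
s,p,m=pose(); print(p,s['wrist_force'],s['joint_pos'].round(2))
for n in ['wrist','top']:
  ci=camera_info(n); im,d=snapshot(n); print(n); reds(ci,im,mn=12)
E
```

```text
[469.46795219 265.12298978 244.05835632] [1.00531507 3.50640451 0.14139934] [ 0.37  0.19  1.73  0.    1.22 -0.93]
wrist
red [ 91 248  28  36 473] [106.4 263.9] @88 [444.2 205.6] @17 [472.4 160.8]
red [ 237  257   53   53 2162] [262.9 282.7] @88 [470.8 267.2] @17 [514.1 257.3]
top
red [406  19   8   3  17] [410.1  19.8] @88 [1048.  -413.2] @17 [1097.8 -443.8]
red [194 229   5   4  17] [195.9 230.7] @88 [465.4 149.3] @17 [470.6 161.8]
```

The lever stands at about 1.36 rad (ball at (471,267)), and the stop has not moved. I lift off, turn, and line up over the fence plate.

Request:
step_arm([
  {"xyz": [0, 0, 0], "twist": [0, 0, 0]},
  {"xyz": [0, 0, -0.01], "twist": [0, 0, 0]},
  {"xyz": [0, 0, -0.03], "twist": [0, 0, 0]},
  {"xyz": [0, 0, -0.06], "twist": [0, 0, 0]},
  {"xyz": [-0.002, 0.03, -0.065], "twist": [0, 0, 0]},
], fingers=0.046)

```text
time_s: 13.55
tool_pos: [496.9, 256.4, 313.1]
tcp_rot: [0.797, 0.604, 0.002, 0.0]
wrist_force: [0.7, 0.3, -0.6]
opening: 45.9
```

Request:
step_arm([
  {"xyz": [-0.002, 0.04, 0], "twist": [0, 0, -3]},
  {"xyz": [-0.004, 0.08, 0], "twist": [0, 0, -6]},
  {"xyz": [-0.006, 0.108, 0], "twist": [0, 0, -9.7]},
  {"xyz": [-0.006, 0.108, 0], "twist": [0, 0, -9.7]},
  {"xyz": [-0.006, 0.108, 0], "twist": [0, 0, -9.7]},
])

```text
time_s: 14.05
tool_pos: [600.3, 220.1, 308.8]
tcp_rot: [0.744, 0.668, -0.0, -0.0]
wrist_force: [-0.2, 0.4, -0.1]
opening: 46.2
```

Run:
```python
from h import *
ci=camera_info('wrist'); im,d=snapshot('wrist'); save('w6.png',im,s=1.2); reds(ci,im)
# plate top by height: points near z 58
f=[]
for v in range(0,384,3):
  for u in range(0,512,3):
    if d[v,u]>0:
      q=dep(ci,d,u,v)
      if 52<q[2]<63 and 560<q[0]<680 and 190<q[1]<250: f.append(q)
f=np.array(f); print(len(f)); 
a=np.polyfit(f[:,0],f[:,1],1); print('line y at 600',np.polyval(a,600),'slope deg',np.degrees(np.arctan(a[0])),f.min(0),f.max(0))
to(600,219.5,201,84)
```

```text
red [143  22  22  31 333] [153.7  32.2] @88 [487. 178.] @17 [473.5 159.7]
270
line y at 600 218.11647010801897 slope deg -5.586715732679863 [560.42897995 207.11599904  54.08605638] [668.90369291 227.26897885  58.61692011]
shift mm [ -0.9   0.3 107.9] twist -0.08 psi 83.92 tcp [599.8 220.4 308.9]
```

View pics/w6.png

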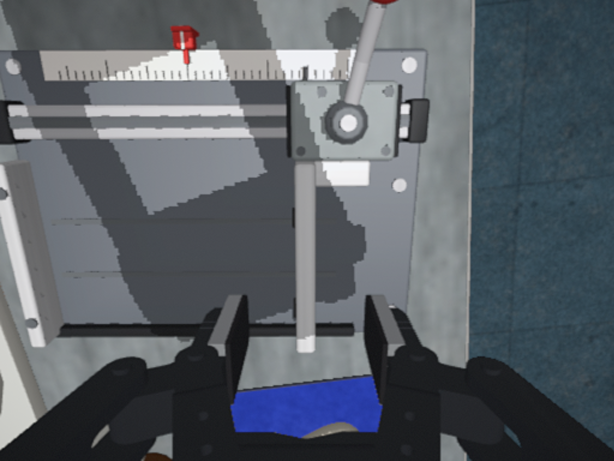

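Lever out, pointer at image (305,68), index tip at (186,62), plate centred in the open jaws. I compute the travel precisely.

```bash
cat >> h.py <<'E'
def gap(tag):
    ci=camera_info('wrist'); im,d=snapshot('wrist')
    hsv=cv2.cvtColor(im,cv2.COLOR_RGB2HSV); g=im.max(2).astype(float)
    r=cv2.inRange(hsv,(0,130,50),(8,255,255))|cv2.inRange(hsv,(172,130,50),(180,255,255))
    k,l,st,c=cv2.connectedComponentsWithStats(r)
    best=None
    for i in range(1,k):
        if st[i,4]>40 and abs(onz(ci,*c[i],17.5)[1]-160)<25 and abs(onz(ci,*c[i],17.5)[0]-474)<20: best=i
    if best is None: print('no index'); return ci,im,d
    Yv=np.array([0.1045,0.9945])
    rows=np.where(l==best); P=np.array([onz(ci,x,y,17.5)[:2] for y,x in zip(*rows)])
    s=P@Yv; xx=P@np.array([.9945,-.1045]); idx=(s.min()+s.max())/2
    tip=s[xx>xx.max()-5].mean(); print(tag,'index mid',idx.round(2),'tip',tip.round(2),'clip width',np.ptp(s).round(1),'x tip',xx.max().round(1))
    return ci,im,d,tip,xx.max()
E
python3 - <<'E'
from h import *
ci,im,d,tip,xt=gap('w6')
Xv=np.array([.9945,-.1045]);Yv=np.array([.1045,.9945])
g=im.max(2).astype(np.float32)
# profile along the rail at several x offsets of scale at z 17.5
for dx in (1,3,5,7,9):
    S=np.arange(-20,90,0.5); pts=[proj(ci,np.r_[(xt+dx)*Xv+(tip+s)*Yv,17.5]) for s in S]
    pr=cv2.remap(g,np.float32([[p[0] for p in pts]]),np.float32([[p[1] for p in pts]]),1)[0]
    w=(S>55)&(S<85); m=w&(pr<90); print(dx,'min',S[w][pr[w].argmin()],pr[w].min(),'dark',S[m][[0,-1]] if m.any() else None, m.sum())
E
```

```text
w6 index mid 208.38 tip 208.09 clip width 15.6 x tip 467.4
1 min 56.0 175.16406 dark None 0
3 min 72.0 75.40625 dark [71.5 73. ] 4
5 min 71.5 77.0625 dark [71. 73.] 5
7 min 71.5 77.052734 dark [71.5 73. ] 4
9 min 71.5 76.49609 dark [71. 72.] 3
```

Request:
step_arm([
  {"xyz": [-0.001, 0, 0.03], "twist": [0, 0, 0]},
  {"xyz": [-0.001, 0, 0.06], "twist": [0, 0, 0]},
  {"xyz": [-0.001, 0, 0.085], "twist": [0, 0, 0]},
  {"xyz": [-0.001, 0, 0.1], "twist": [0, 0, 0]},
  {"xyz": [-0.001, 0, 0.106], "twist": [0, 0, 0]},
])

```text
time_s: 14.65
tool_pos: [599.4, 219.5, 201.8]
tcp_rot: [0.743, 0.669, -0.001, -0.0]
wrist_force: [-0.1, 0.6, 0.2]
opening: 45.9
```

Request:
step_arm([
  {"xyz": [0, 0, 0], "twist": [0, 0, 0]},
  {"xyz": [0, 0, 0], "twist": [0, 0, 0]},
  {"xyz": [0, 0, 0], "twist": [0, 0, 0]},
  {"xyz": [0, 0, 0], "twist": [0, 0, 0]},
  {"xyz": [0, 0, 0], "twist": [0, 0, 0]},
], fingers=0.006, force=30)

```text
time_s: 15.15
tool_pos: [600.3, 219.3, 204.2]
tcp_rot: [0.743, 0.669, 0.001, 0.0]
wrist_force: [-1.0, 0.8, 7.4]
opening: 11.3
```

The plate is gripped (11.3 mm). The travel is 72 mm along -tool x. I slide it.

Request:
step_arm([
  {"xyz": [-0.008, 0, 0], "twist": [0, 0, 0]},
  {"xyz": [-0.02, 0, 0], "twist": [0, 0, 0]},
  {"xyz": [-0.035, 0, 0], "twist": [0, 0, 0]},
  {"xyz": [-0.05, 0, 0], "twist": [0, 0, 0]},
  {"xyz": [-0.06, 0, 0], "twist": [0, 0, 0]},
])

```text
time_s: 15.65
tool_pos: [594.0, 159.1, 204.2]
tcp_rot: [0.743, 0.669, 0.001, 0.0]
wrist_force: [-0.2, 4.5, 5.8]
opening: 11.6
```

Request:
step_arm([
  {"xyz": [-0.006, 0, 0], "twist": [0, 0, 0]},
  {"xyz": [-0.01, 0, 0], "twist": [0, 0, 0]},
  {"xyz": [-0.012, 0, 0], "twist": [0, 0, 0]},
  {"xyz": [-0.012, 0, 0], "twist": [0, 0, 0]},
  {"xyz": [-0.012, 0, 0], "twist": [0, 0, 0]},
])

```text
time_s: 16.15
tool_pos: [592.8, 147.5, 204.1]
tcp_rot: [0.743, 0.669, 0.001, 0.001]
wrist_force: [-1.0, -0.4, 7.6]
opening: 11.6
```

Run:
```python
from h import *
s,p,m=pose(); print(p.round(1),s['wrist_force'].round(1),s['opening'])
r=gap('w7'); im=r[1]; ci=r[0]
u,v=proj(ci,np.r_[470,160,17.5]); print(u,v)
u=int(np.clip(u,70,440)); save('w7.png',im,(u-70,0,u+70,110),5)
```

```text
[592.8 147.5 204.1] [-1.  -0.4  7.6] 11.555651635781977
w7 index mid 207.86 tip 207.83 clip width 10.4 x tip 468.1
256.42098162617987 -25.59350806621245
```

View pics/w7.png

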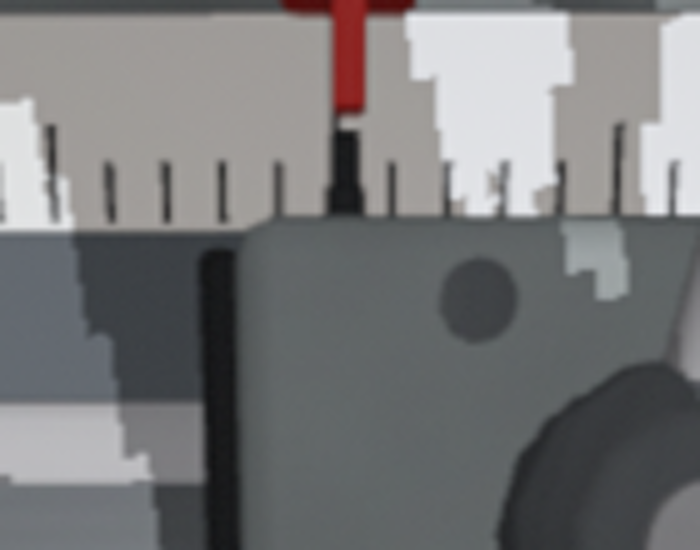

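The pointer (crop x 345) lines up with the clip (crop x 349), within about 0.4 mm. I release and go back to the ball.

Request:
step_arm([
  {"xyz": [0, 0, 0], "twist": [0, 0, 0]},
  {"xyz": [0, 0, 0], "twist": [0, 0, 0]},
  {"xyz": [0, 0, 0], "twist": [0, 0, 0]},
  {"xyz": [0, 0, -0.02], "twist": [0, 0, 0]},
  {"xyz": [0, 0, -0.05], "twist": [0, 0, 0]},
], fingers=0.046)

```text
time_s: 16.7
tool_pos: [592.1, 147.5, 251.6]
tcp_rot: [0.743, 0.669, -0.001, -0.001]
wrist_force: [0.2, 0.3, 0.2]
opening: 45.9
```

Request:
step_arm([
  {"xyz": [0, 0, -0.035], "twist": [0, 0, 0]},
  {"xyz": [0, 0, -0.055], "twist": [0, 0, 0]},
  {"xyz": [0.01, -0.04, -0.055], "twist": [0, 0, 3]},
  {"xyz": [0.02, -0.08, -0.055], "twist": [0, 0, 6]},
  {"xyz": [0.028, -0.115, -0.055], "twist": [0, 0, 9.7]},
])

```text
time_s: 17.2
tool_pos: [479.5, 187.8, 307.6]
tcp_rot: [0.798, 0.603, -0.0, -0.0]
wrist_force: [1.3, 0.7, 0.2]
opening: 45.9
```

Request:
step_arm([
  {"xyz": [0.002, -0.019, 0], "twist": [0, 0, 0]},
  {"xyz": [0.002, -0.019, 0], "twist": [0, 0, 0]},
  {"xyz": [0.002, -0.019, 0], "twist": [0, 0, 0]},
])

```text
time_s: 17.5
tool_pos: [463.5, 194.6, 308.0]
tcp_rot: [0.797, 0.604, 0.0, 0.0]
wrist_force: [0.5, -0.4, -0.2]
opening: 46.2
```

Run:
```python
from h import *
ci=camera_info('wrist'); im,d=snapshot('wrist'); reds(ci,im); save('w8.png',im)
to(463,195,244,74.3); r=gap('g'); print(get_state()['time_s'])
```

```text
red [211 202  16  20 203] [218.9 211.4] @88 [448.8 174.7] @17 [471.3 159.9]
red [ 240  207   35   36 1002] [256.9 224.2] @88 [463.2 194.8] @17 [491.1 187.5]
shift mm [ 0.3 -1.  63.9] twist 0.01 psi 74.31 tcp [463.8 194.4 307.9]
g index mid 208.06 tip 207.96 clip width 13.5 x tip 467.6
17.6
```

The ball is at (463.2,194.8), as predicted. I descend, cage it, and swing the lever back along the arc.

Request:
step_arm([
  {"xyz": [0, -0.001, 0.025], "twist": [0, 0, 0]},
  {"xyz": [0, -0.001, 0.05], "twist": [0, 0, 0]},
  {"xyz": [0, -0.001, 0.064], "twist": [0, 0, 0]},
  {"xyz": [0, -0.001, 0.064], "twist": [0, 0, 0]},
])

```text
time_s: 18.0
tool_pos: [462.5, 194.4, 241.9]
tcp_rot: [0.797, 0.604, -0.002, -0.001]
wrist_force: [0.0, -0.0, 0.3]
opening: 46.3
```

Request:
step_arm([
  {"xyz": [0, 0, 0], "twist": [0, 0, 0]},
  {"xyz": [0, 0, 0], "twist": [0, 0, 0]},
  {"xyz": [0, 0, 0], "twist": [0, 0, 0]},
], fingers=0.029)

```text
time_s: 18.3
tool_pos: [462.7, 194.8, 244.7]
tcp_rot: [0.797, 0.604, 0.001, 0.0]
wrist_force: [0.5, 0.9, 0.6]
opening: 29.0
```

Request:
step_arm([
  {"xyz": [0.006, 0.0003, 0], "twist": [0, 0, 5.5]},
  {"xyz": [0.012, 0.001, 0], "twist": [0, 0, 11]},
  {"xyz": [0.0175, 0.0025, 0], "twist": [0, 0, 16.5]},
  {"xyz": [0.023, 0.0045, 0], "twist": [0, 0, 22]},
  {"xyz": [0.0285, 0.007, 0], "twist": [0, 0, 27.5]},
])

```text
time_s: 18.8
tool_pos: [477.0, 220.4, 244.3]
tcp_rot: [0.919, 0.395, 0.0, 0.0]
wrist_force: [-0.6, -1.8, 0.5]
opening: 28.6
```

Request:
step_arm([
  {"xyz": [0.006, 0.0003, 0], "twist": [0, 0, 5.5]},
  {"xyz": [0.012, 0.001, 0], "twist": [0, 0, 11]},
  {"xyz": [0.0175, 0.0025, 0], "twist": [0, 0, 16.5]},
  {"xyz": [0.023, 0.0045, 0], "twist": [0, 0, 22]},
  {"xyz": [0.0285, 0.007, 0], "twist": [0, 0, 27.5]},
])

```text
time_s: 19.3
tool_pos: [501.6, 236.4, 244.3]
tcp_rot: [0.986, 0.166, 0.0, 0.0]
wrist_force: [-2.7, -1.4, 0.5]
opening: 28.6
```

Run:
```python
from h import *
ci=camera_info('wrist'); im,d=snapshot('wrist'); reds(ci,im); s=get_state(); print(s['wrist_force'],s['opening'])
piv=np.array([521.3,176.7]); t=np.radians(84)
P=piv+62*np.array([np.cos(t),np.sin(t)]); print(P); to(P[0],P[1],244,-6)
```

```text
red [ 221  256   53   54 2169] [247.3 282.7] @88 [498.2 233.2] @17 [510.9 190.8]
[-1.57488816 -0.4105043   0.26378732] 29.085451233733203
[527.78076472 238.36035751]
shift mm [24.8  6.6  0.3] twist 24.71 psi 18.71 tcp [502.2 236.6 244.3]
```

Request:
step_arm([
  {"xyz": [0.006, 0.0003, 0], "twist": [0, 0, 5.5]},
  {"xyz": [0.012, 0.001, 0], "twist": [0, 0, 11]},
  {"xyz": [0.0175, 0.0025, 0], "twist": [0, 0, 16.5]},
  {"xyz": [0.023, 0.0045, 0], "twist": [0, 0, 22]},
  {"xyz": [0.026, 0.006, 0], "twist": [0, 0, 24.7]},
])

```text
time_s: 19.85
tool_pos: [528.0, 239.4, 244.2]
tcp_rot: [0.999, -0.048, -0.0, -0.0]
wrist_force: [-3.4, 3.0, 1.8]
opening: 29.3
```

Request:
step_arm([
  {"xyz": [0.001, 0, 0], "twist": [0, 0, 0]},
  {"xyz": [0.002, 0, 0], "twist": [0, 0, 0]},
  {"xyz": [0.002, 0, 0], "twist": [0, 0, 0]},
])

```text
time_s: 20.15
tool_pos: [529.8, 239.1, 243.9]
tcp_rot: [0.999, -0.046, 0.0, -0.0]
wrist_force: [-2.7, 2.5, 1.9]
opening: 28.9
```

Run:
```python
from h import *
ci=camera_info('wrist'); im,d=snapshot('wrist'); reds(ci,im); s=get_state(); print(s['wrist_force'],s['opening'],s['tool_pos'])
```

```text
red [ 221  255   53   54 2201] [247.  281.5] @88 [525.8 238.1] @17 [519.8 194.7]
[-2.40823709  2.36726888  1.55177113] 29.06925152270722 [529.80517542 239.09896067 243.83342293]
```

Request:
step_arm([
  {"xyz": [0.001, 0, 0], "twist": [0, 0, 0]},
  {"xyz": [0.002, 0, 0], "twist": [0, 0, 0]},
  {"xyz": [0.002, 0, 0], "twist": [0, 0, 0]},
])

```text
time_s: 20.5
tool_pos: [532.0, 238.9, 243.7]
tcp_rot: [0.999, -0.047, -0.0, 0.0]
wrist_force: [-3.2, 1.8, 1.5]
opening: 29.0
```

Request:
step_arm([
  {"xyz": [-0.003, 0, 0], "twist": [0, 0, 0]},
  {"xyz": [-0.003, 0, 0], "twist": [0, 0, 0]},
  {"xyz": [-0.003, 0, -0.02], "twist": [0, 0, 0]},
  {"xyz": [-0.003, 0, -0.06], "twist": [0, 0, 0]},
  {"xyz": [-0.003, 0, -0.1], "twist": [0, 0, 0]},
], fingers=0.045)

```text
time_s: 21.0
tool_pos: [528.8, 239.0, 344.6]
tcp_rot: [0.999, -0.047, -0.0, 0.0]
wrist_force: [0.6, 0.5, -0.2]
opening: 44.8
```

Request:
step_arm([
  {"xyz": [-0.02, -0.02, -0.04], "twist": [0, 0, 0]},
  {"xyz": [-0.02, -0.04, -0.06], "twist": [0, 0, 0]},
  {"xyz": [-0.02, -0.05, -0.06], "twist": [0, 0, 0]},
  {"xyz": [-0.02, -0.05, -0.06], "twist": [0, 0, 0]},
  {"xyz": [-0.02, -0.05, -0.06], "twist": [0, 0, 0]},
])

```text
time_s: 21.5
tool_pos: [513.8, 290.5, 402.2]
tcp_rot: [0.999, -0.047, -0.001, 0.001]
wrist_force: [-0.5, 0.4, -0.5]
opening: 45.0
```

Run:
```python
from h import *
ci=camera_info('wrist'); im,d=snapshot('wrist'); reds(ci,im)
s=get_state(); print(s['time_s'],s['tool_pos'],s['wrist_force'])
u,v=proj(ci,np.array([495,190,30])); u,v=int(u),int(v); print(u,v)
save('w9.png',im,(max(u-70,0),max(v-80,0),min(u+90,512),min(v+80,384)),4)
t,dt=snapshot('top'); ct=camera_info('top'); hsv=cv2.cvtColor(t,cv2.COLOR_RGB2HSV)
pm=cv2.inRange(hsv,(0,15,120),(12,110,255))|cv2.inRange(hsv,(165,15,120),(180,110,255)); pm[:,:330]=0; pm[:195]=0; pm[265:]=0; pm[:,385:]=0
k,l,st,c=cv2.connectedComponentsWithStats(pm); i=1+st[1:,4].argmax(); print('dish top',st[i],onz(ct,*c[i],16).round(1))
```

```text
red [264 224  25  23 448] [276.5 235.4] @88 [528.  237.9] @17 [529.9 206. ]
red [228 266  16  15  99] [233.2 273.5] @88 [483.  201.5] @17 [473.6 160.4]
red [469 334  22   6  61] [478.4 336.1] @88 [728.7 104.4] @17 [780.8  39.1]
21.55 [513.85404779 290.27928779 402.27062928] [ 0.81158346 -0.41022062 -0.35783478]
247 255
dish top [351 237  18  19 239] [ 436.7 -271.7   16. ]
```

View pics/w9.png

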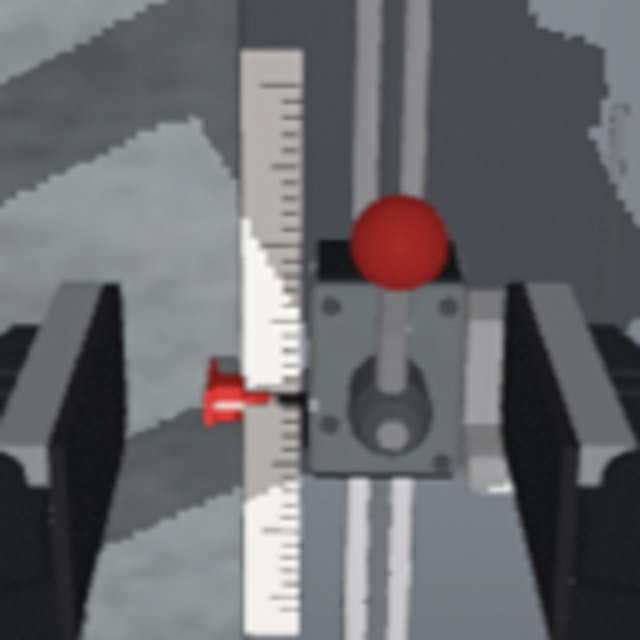

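The pointer is in line with the clip, the lever is back along the rail, and the dish is on the mat. I hand in.

```bash
python3 -c "
from rig import *
print(finish_job())"
```

```text
the job is handed in; nothing more can be done
None
```

The plate station is set up for the next carrier, and I handed the job in at about 21.6 s of the 72 s allowed; no verdict was reported.

I did the steps in the required order:
1. **Dish:** I carried the pink dish level to the green mat, going round in front of the lab's robot column.
2. **Lever out:** I swung the lever out to about 1.36 rad, with the stop not yet moved.
3. **Stop:** I pinched the fence plate and slid the stop 72 mm to the index clip.
4. **Lever back:** I swung the lever back to its end stop and moved the gripper clear.

**Last checks:**
- **Pointer:** it lined up with the red clip to about 0.4 mm before I clamped. After clamping it still looked in line with the clip's hairline, judged by eye.
- **Lever:** the ball came back to within 1 mm of its clamped position, so the lever is at about 0 rad.
- **Dish:** it lies flat, with its centre about 40 mm from the mat's centre towards the robot. That is inside the ±60 mm limit.
- **Gripper:** it touches nothing.

**Disagreements:**
- The top and wrist cameras differed by about 4 to 6 mm on the dish's position, which does not affect the result.
- One height reading of the dish was about 6 mm too high because the arm was still moving. Repeated with it nearly still, it gave 14 mm against an expected 16 mm.
- I pressed the dish onto the mat with about 25 N for a moment before easing off.
- I did not measure the other bench objects at the end.

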